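# Refill the pumice jar through the funnel

### The job

Refill the glass jar with pumice nubs: first take the one long bar out of the level tipping tray and put it in the white dish, because it would jam the funnel. Then tip the tray by its crank to pour all five nubs together through the funnel into the jar, and ease the tray back down to level without letting it fall. Do not shift the jar or disturb the other things on the sill.

Things in the scene. Friction and masses are not known exactly. Their poses are not given: they have to be found in the camera images.
- station: fixed white pouring station: base plate 270 x 150 x 8 mm, two cheeks with a hinged tipping tray, and a wide funnel in front of it. Origin: on the sill below the tray's hinge. x axis: pouring direction (tray to funnel), z up. In this frame the level tray covers x -150..+8 mm, y -69..+69 mm; the funnel's axis is at x = 70 mm, y = 0
- tipper (a joint): tilt of the tray, rad: 0 level (its rest), growing to 1.2 (stop) as it tips towards the funnel about the hinge (axis along the station's y). Nothing but gravity returns it, and it falls freely when let go. Tray: inside 146 x 130 mm, walls 34 mm high at the sides and back, open at the funnel end, floor 208 mm above the sill (level with the hinge axis)
- hinge (a point): point on the tray's hinge axis, middle of the tray's open edge, 208 mm above the sill
- crank_bar (a point): grip point of the tray's crank: a level steel bar 16 mm thick, rigid with the tray, along the station's y from -87 to -158 mm (robot's side); the point is on its centre line at y = -128 mm; its post is at y = -95 mm. With the tray level the bar is 80 mm above the hinge axis and 29 mm behind it (station -x); pushing it along +x tips the tray
- funnel_mouth (a point): centre of the funnel's mouth, 190 mm across, 194 mm above the sill; the cone narrows to a spout 64 mm wide inside, whose lower end is 108 mm above the sill
- jar: open clear glass jar, loose, standing on the station's base plate under the spout: 80 mm across outside, 72 mm inside, 95 mm tall, floor 5 mm thick. Origin: centre of its underside
- stick: the odd piece: a grey pumice bar 64 (x) x 24 (y) x 22 (z) mm lying in the tray among the nubs. Origin: centre of its underside, x along its length
- dish: square white ceramic dish, 120 x 120 x 24 mm, walls and floor 5 mm thick, open on top, standing on the sill. Origin: centre of its underside
- nub1: grey pumice nub, a stubby drum 24 mm across and 22 mm tall, standing on end in the tray. Origin: centre of its underside
- nub2: grey pumice nub, a stubby drum 24 mm across and 22 mm tall, standing on end in the tray. Origin: centre of its underside
- nub3: grey pumice nub, a stubby drum 24 mm across and 22 mm tall, standing on end in the tray. Origin: centre of its underside
- nub4: grey pumice nub, a stubby drum 24 mm across and 22 mm tall, standing on end in the tray. Origin: centre of its underside
- nub5: grey pumice nub, a stubby drum 24 mm across and 22 mm tall, standing on end in the tray. Origin: centre of its underside
- cap_jar: closed clear glass jar with a white twist cap, 72 mm across, 75 mm tall, standing; a bystander. Origin: on its underside, about its middle
- file: glass nail file, 135 x 14 x 5 mm, lying in the clear tray; a bystander. Origin: on its underside, about its middle
- buffer: rose-coloured nail buffer block, 95 x 26 x 26 mm, lying in the clear tray; a bystander. Origin: on its underside, about its middle
- pusher: steel cuticle pusher, a thin rod 125 mm long lying on the sill; a bystander. Origin: on its underside, about its middle
- polish: small amber bottle with a black cap, 36 mm across, 75 mm tall, standing; a bystander. Origin: on its underside, about its middle

How it is judged:
By the outcome, as a careful person would: the job done as asked, in the order asked, and still so for the second after the job is handed in, with the robot touching nothing.
It also fails if it takes over 69 s, if anything falls off the work surface, if the arm or the gripper's body presses on something with over 40 N, if the wrist force passes 120 N, or if a joint passes its speed limit or range.

### The arm

A 6-joint arm with a two-finger parallel gripper is mounted at the origin on the work surface. World frame = base frame: x ahead of the robot, y to its left, z up, the work surface at z = 0. Lengths are in mm, angles in degrees, forces in N, time in s.
With the tool pointing down it reaches from about 350 to 800 mm from the base axis. Payload 7.3 kg.
Tool frame: the origin (TCP) lies midway between the tips of the shut fingers; the grasp point (between the pads) lies 19 mm behind it (manip.pinch_z is the distance from the TCP to the grasp point, in mm); z points along the fingers, y is the line along which they close (so a half turn about z gives the same grasp; the last joint's range is limited). The gripper opens to 85 mm and grips with 20 to 120 N. Pads are 22 mm wide; open, the fingers measure 114 mm over their backs; the gripper's body (76 mm by 85 mm) begins 54 mm behind the grasp point. The pads swing forward as they close: fully open they stand 13 mm farther back than shut.
Start: joints at [-83.48, 19.595, 87.324, -0, 73.075, -8.365], TCP at [134.888, -507.395, 231.322] pointing down, gripper open.
Joint ranges: [-145.02, 145.02], [-44.19, 115.74], [2.07, 154.8], [-57.11, 237.11], [16.16, 152.29], [-177.93, 177.93]. Speed limits (degrees/s): [147.25, 147.25, 180, 180, 180, 180].

### API

Orientations are given as a 3x3 rotation matrix whose columns are the frame's x, y, z axes.
In Python, from cell import manip gives the robot as it stands. The module is installed in compiled form; this text tells all that it offers.
- The arm moves only by the tool step_arm, never from a script. Its arguments are lists of equal length, an entry for each row: "hand": the opening, from -1 (shut) to 1 (fully open); "xyz": the shift along the tool's x, y, z in m, a list of three; "dr": the turn, a rotation vector about the tool's x, y, z in units of 6 degrees (1.0 is 6 degrees), a list of three. In form: {"hand": [hand, ...], "xyz": [[tx, ty, tz], ...], "dr": [[rx, ry, rz], ...]}. A call has exactly 8 rows; each row is the pose to reach, as a shift and turn from the pose commanded when the call began, along the tool's axes at that moment; what a row does not reach only later rows make up. A row lasts 1/12 s, in which the tool goes at most 41.7 mm and 7.16 degrees, less where a joint would pass 70% of its speed; a pose out of reach is approached as far as the arm can. A call with a gripper value outside its range is refused whole. The fingers move at their own pace and stop on an object; "force" is the grip in N (left out, the last holds). Time passes only in rows, so rows that repeat a pose let the fingers close, or fill a call up. It gives the time, the measured TCP pose, the force, the opening and the grip force at its end, in the units of the state.
- manip.sense(): the state, without advancing time (a new reading comes with each control period).
- manip.grab_frame(name): name is "side" or "top" or "wrist"; returns (picture, depth): 384x512x3 uint8, red, green, blue; 384x512 float32, mm along the optical axis (not along the pixel's ray), 0 where there is no reading.
- manip.calibration(name): a dict with "vertical_fov" (degrees; the focal length in pixels is half the picture's height over the tangent of half this angle, whatever the lens; pixels are square), "cx", "cy" (the principal point, pixels), "R" (3x3) and "t" (3): a world point X has camera coordinates R X + t; the wrist camera has in their place "hand_eye" (4x4, takes a point from camera to tool coordinates, whose origin is the TCP and whose axes are the flange's). Camera axes: x right, y down, z forward; pixel columns grow to the right and rows downward; lengths in mm; the calibration is good to about 2 mm. A picture is of the moment at which its call begins: read the wrist's pose just before it. calibration takes no time and is no camera call.
- manip.close_job(): hands the job in; it is judged then, once.
The state is a dict: "t": time; "joint_pos": joint angles; "dq": joint speeds; "joint_efforts": joint torques, N m; "eef_pos": TCP position; "orientation": TCP orientation; "wrist_force": force on the tool from outside, world axes, zero at the start; "moment": the same for the moment, N m; "finger_gap": opening from 0.0 (shut) to 1.0 (fully open); "gripper_force": force on a finger pad.
Only numpy, scipy, OpenCV 4.12 (cv2) and the standard library are available. Lean on these libraries where they do the work, as an engineer would, in place of code of your own. Each camera call takes 0.05 s, during which the arm holds its last target. There are 200 camera calls.

## Working session

There is one attempt and no reset: what is moved stays moved. The work goes in short steps, Python scripts to look and compute and a tool call to move; the robot and the scene stay as the last step left them, time stands still between calls to the robot, and variables do not carry over. Pictures are saved under pics/ and viewed, at most 10 in all, crops included, and the job is handed in when it is done.

Besides the shell and the picture viewer there is one more tool, called after "Emit:" as name(argument=value, ...) on one line, values as JSON. step_arm: Moves the arm, as the interface text tells. Its arguments: {"type":"object","properties":{"hand":{"type":"array","items":{"type":"number"}},"xyz":{"type":"array","items":{"type":"array","items":{"type":"number"}}},"dr":{"type":"array","items":{"type":"array","items":{"type":"number"}}},"force":{"type":"number"}},"required":["hand","xyz","dr"]}

```bash
mkdir -p pics; cat > h.py <<'E'
import numpy as np, cv2
from cell import manip
def K(n):
    c=manip.calibration(n); f=192/np.tan(np.radians(c["vertical_fov"])/2); return c,f
def save(n):
    s=manip.sense(); p,d=manip.grab_frame(n); cv2.imwrite(f"pics/{n}_{s['t']:.2f}.png",p[:,:,::-1]); np.savez(f"pics/{n}.npz",p=p,d=d,e=s["eef_pos"],o=s["orientation"]); return s
def cloud(n):
    z=np.load(f"pics/{n}.npz"); d=z["d"]; c,f=K(n); v,u=np.mgrid[:384,:512]
    P=np.stack([(u-c["cx"])/f*d,(v-c["cy"])/f*d,d],-1)
    if n=="wrist":
        H=np.array(c["hand_eye"]); P=P@H[:3,:3].T+H[:3,3]; P=P@np.array(z["o"]).T+z["e"]
    else: P=(P-np.array(c["t"]))@np.array(c["R"])
    P[d==0]=np.nan
    return z["p"],P
E
python3 - <<'E'
from h import *
for n in("side","top"): s=save(n); c,f=K(n); print(n,f,c)
print(manip.calibration("wrist"),s,manip.pinch_z)
import cv2
a=cv2.imread("pics/side_0.00.png");
import glob;print(glob.glob("pics/*"))
E
```

```text
side 385.6295108857218 {'vertical_fov': 52.93625209113938, 'cx': 255.8126213789423, 'cy': 188.92180470883852, 'R': array([[-0.7239895 , -0.68946968, -0.02169718],
       [-0.43975157,  0.48554556, -0.75555547],
       [ 0.53146756, -0.53747285, -0.65472526]]), 't': array([441.52979675, 381.6770517 , 866.78765076])}
top 392.5162372623199 {'vertical_fov': 52.131298100741624, 'cx': 253.38489337970236, 'cy': 198.53866411376492, 'R': array([[ 0.02265246, -0.99965657, -0.01317606],
       [-0.98361658, -0.01992744, -0.1791684 ],
       [ 0.17884431,  0.01701879, -0.98373018]]), 't': array([  19.15741866,  589.94493354, 1234.48393801])}
{'vertical_fov': 69.16525623491569, 'cx': 259.47279239841345, 'cy': 190.63689967595178, 'hand_eye': array([[-8.34482309e-04, -9.66080956e-01, -2.58238051e-01,
         6.54261052e+01],
       [ 9.99999395e-01, -6.21066713e-04, -9.08003604e-04,
        -1.86720645e-01],
       [ 7.16821932e-04, -2.58238652e-01,  9.66080889e-01,
        -1.42359107e+02],
       [ 0.00000000e+00,  0.00000000e+00,  0.00000000e+00,
         1.00000000e+00]])} {'t': 0.05, 'joint_p
[... 192 characters left out ...]
1284409,
       -0.05319477]), 'joint_efforts': array([ 1.38434225e-03, -4.34874165e+01, -2.46794021e+01, -2.55658060e-04,
        4.33938330e-03, -2.56575953e-05]), 'eef_pos': array([ 134.8325843 , -506.97871562,  230.63001481]), 'orientation': array([[ 9.66445016e-01,  2.56873505e-01, -1.82601071e-04],
       [ 2.56873481e-01, -9.66443851e-01,  1.51600421e-03],
       [ 2.12947633e-04, -1.51204009e-03, -9.99998834e-01]]), 'wrist_force': array([-0.30844948, -0.12353235, -0.1371567 ]), 'moment': array([-0.03566011, -0.01489201, -0.04177479]), 'gripper_force': 0.0, 'finger_gap': 0.9980016025855691} 18.700000000000003
['pics/side_0.00.png', 'pics/side.npz', 'pics/top.npz', 'pics/top_0.05.png']
```

View pics/side_0.00.png

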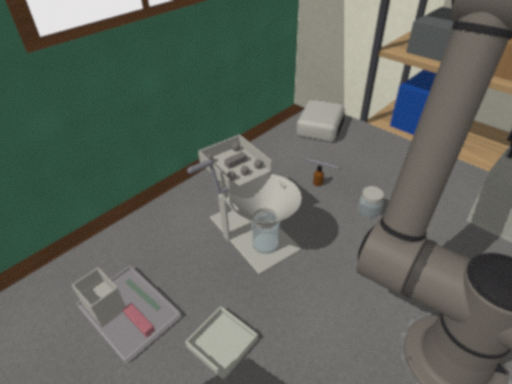

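View pics/top_0.05.png

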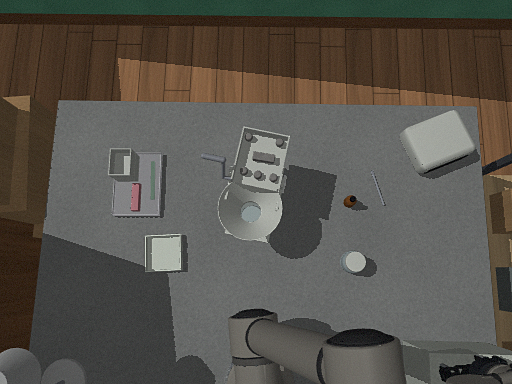

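The side view shows the station mid-frame: tray at (235,160), crank at (205,165), jar at (265,230), dish at (222,340). In the top view the tray is at (262,158), the stick at (263,157), the crank at (213,158), the funnel at (250,211) and the dish at (165,253).

```bash
python3 - <<'E'
from h import *
p,P=cloud("top"); np.set_printoptions(precision=1,suppress=True)
for nm,(u,v) in dict(stick=(263,157),dish=(165,253),crankend=(205,157),crank2=(213,158),crank3=(222,160),cornerTL=(246,129),TR=(289,137),BR=(279,191),BL=(233,181),jarfloor=(250,212),sill=(200,300),tfloor=(255,145)).items(): print(nm,P[v,u])
R=P.reshape(-1,3)
def blob(lo,hi,box):
    m=(P[...,2]>lo)&(P[...,2]<hi); v,u=np.mgrid[:384,:512]; m&=(u>=box[0])&(u<box[1])&(v>=box[2])&(v<box[3]); return m
m=blob(222,236,(240,285,130,190)).astype(np.uint8)
n,l,st,c=cv2.connectedComponentsWithStats(m)
for i in range(1,n):
    if st[i,4]>8:
        q=P[l==i]; r=cv2.minAreaRect(q[:,:2].astype(np.float32)); print("blob",st[i,4],c[i],q.mean(0),r)
for nm,lo,hi,b in(("wall",237,252,(225,295,120,195)),("crank",270,300,(195,235,145,180)),("funnel",188,202,(210,290,175,245)),("dish",16,32,(140,190,230,275))):
    q=P[blob(lo,hi,b)]; print(nm,len(q),q.mean(0),cv2.minAreaRect(q[:,:2].astype(np.float32)))
    if nm=="funnel": print(cv2.minEnclosingCircle(q[:,:2].astype(np.float32)))
    if nm=="crank": 
        w,V=np.linalg.eigh(np.cov(q.T)); print(V[:,2], np.median(q[:,2]))
c=cv2.resize(p[110:250,190:310][:,:,::-1],None,fx=4,fy=4,interpolation=cv2.INTER_CUBIC);cv2.imwrite("pics/crop1.png",c)
E
```

```text
stick [681.6   3.8 222.2]
dish [407.8 323.1   4.6]
crankend [657.1 161.3 295.8]
crank2 [654.7 139.5 295.8]
crank3 [650.4 115.2 292.9]
cornerTL [762.8  55.  230.9]
TR [735.2 -69.3 246.4]
BR [589.6 -45.5 184.8]
BL [611.3  89.4 210.8]
jarfloor [550.5  42.9  13.1]
sill [258.1 200.1  -2.8]
tfloor [723.6  28.1 203.5]
blob 118 [271.4 136.8] [741.3 -19.4 228.4] ((739.5836791992188, 1.3506393432617188), (113.71633911132812, 26.857879638671875), 78.77014923095703)
blob 48 [248.4 136.1] [742.1  47.5 228.3] ((742.3289794921875, 47.32767105102539), (20.937063217163086, 20.412708282470703), 81.98595428466797)
blob 185 [263.4 156.6] [681.    2.7 229. ] ((681.9341430664062, 2.5946388244628906), (63.59271240234375, 24.334348678588867), 81.34339141845703)
blob 52 [243.4 170.4] [639.1  59.2 228.1] ((639.2384033203125, 59.142333984375), (20.660390853881836, 20.30784797668457), 0.15723997354507446)
blob 51 [257.3 174.2] [628.5  19.2 228.2] ((627.977294921875, 18.617382049560547), (21.331567764282227, 20.06082534790039), 1.2184629440307617)
blob 49 [273.  177.2] [620.6 -25.8 228.6] ((621.7628173828125, -26.113059997558594), (20.339445114135742, 20.005765914916992), 47.13593673706055)
wall 239 [701.2   8.8 241.4] ((677.3465576171875, 11.572074890136719), (138.42245483398438, 161.34637451171875), 78.37933349609375)
crank 154 [656.3 138.2 292. ] ((657.264892578125, 140.03297424316406), (68.43557739257812, 17.705698013305664), 76.08988952636719)
[-0.2 -1.  -0.1] 293.2236139329978
funnel 344 [515.8  43.6 192. ] ((530.1146240234375, 36.804222106933594), (173.83238220214844, 189.9499969482422), 4.491349220275879)
((543.2394409179688, 34.12601089477539), 101.88667297363281)
dish 240 [408.  329.9  22.6] ((409.7022705078125, 325.8313293457031), (120.29489135742188, 119.91232299804688), 3.945347309112549)
```

View pics/crop1.png

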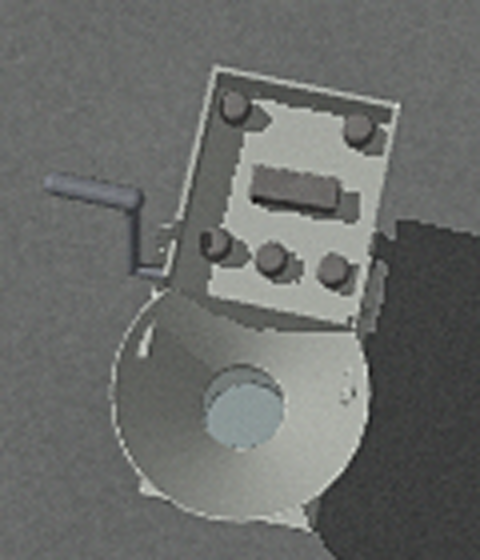

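Emit:
step_arm(hand=[1,1,1,1,0.5,0.5,0.2,0.2], xyz=[[0.02,-0.012,-0.02],[0.05,-0.03,-0.04],[0.084,-0.05,-0.06],[0.118,-0.07,-0.08],[0.152,-0.09,-0.1],[0.186,-0.11,-0.12],[0.22,-0.13,-0.14],[0.255,-0.15,-0.15]], dr=[[0,0,-0.8],[0,0,-1.8],[0,0,-2.8],[0,0,-3.8],[0,0,-4.8],[0,0,-5.8],[0,0,-6.8],[0,0,-7.8]])

```text
t: 0.77
eef_pos: [335.2, -304.0, 379.4]
orientation: [[0.47, 0.883, 0.001], [0.883, -0.47, -0.002], [-0.001, 0.002, -1.0]]
wrist_force: [1.5, -1.2, -0.4]
finger_gap: 0.601
gripper_force: 0.0
```

```bash
cat >> h.py <<'E'
from scipy.spatial.transform import Rotation as Ro
def pose(ang,tilt=0):
    "tool y at world angle ang (deg), pointing down, then tilted about station y (tray tilt)"
    a=np.radians(ang); y=np.array([np.cos(a),np.sin(a),0]); z=np.array([0,0,-1.]); R=np.stack([np.cross(y,z),y,z],1)
    return R
def plan(X,R):
    s=manip.sense(); o=np.array(s["orientation"]); 
    print("from",s["eef_pos"].round(1),"shift mm",(o.T@(np.array(X)-s["eef_pos"])).round(1),"dr",(Ro.from_matrix(o.T@R).as_rotvec(degrees=True)/6).round(2),"t",round(s["t"],2),"F",s["wrist_force"].round(1),"gap",round(s["finger_gap"],2),"grip",s["gripper_force"],"j",s["joint_pos"].round(0))
E
python3 -c "
from h import *
plan((640,0,400),pose(-9))"
```

```text
from [ 335.2 -304.   379.4] shift mm [411.6 126.  -20.8] dr [ 0.01  0.01 -3.18] t 0.77 F [ 1.5 -1.2 -0.4] gap 0.6 grip 0.0 j [-52.   7.  81.  -0.  92. -24.]
```

Emit:
step_arm(hand=[0.2,0.2,0.2,0.2,0.2,0.2,0.2,0.2], xyz=[[0.038,0.012,-0.002],[0.076,0.023,-0.004],[0.115,0.035,-0.006],[0.153,0.046,-0.008],[0.191,0.058,-0.01],[0.229,0.07,-0.012],[0.268,0.082,-0.014],[0.306,0.094,-0.016]], dr=[[0,0,-0.4],[0,0,-0.8],[0,0,-1.2],[0,0,-1.6],[0,0,-2.0],[0,0,-2.4],[0,0,-2.8],[0,0,-3.18]])

```text
t: 1.43
eef_pos: [563.3, -78.5, 393.4]
orientation: [[0.158, 0.987, -0.001], [0.987, -0.158, 0.0], [-0.0, -0.001, -1.0]]
wrist_force: [1.2, -1.0, -0.1]
finger_gap: 0.598
gripper_force: 0.0
```

```bash
python3 -c "
from h import *
plan((670,5,380),pose(-9))"
```

```text
from [563.3 -78.5 393.4] shift mm [99.4 92.2 13.3] dr [-0.01  0.   -0.02] t 1.43 F [ 1.2 -1.  -0.1] gap 0.6 grip 0.0 j [-16.  21.  60.  -0.  99.  -7.]
```

Emit:
step_arm(hand=[0.2,0.2,0.2,0.2,0.2,0.2,0.2,0.2], xyz=[[0.025,0.022,0.003],[0.05,0.045,0.006],[0.073,0.067,0.01],[0.09,0.084,0.012],[0.098,0.091,0.013],[0.099,0.092,0.013],[0.099,0.092,0.013],[0.099,0.092,0.013]], dr=[[0,0,0],[0,0,0],[0,0,0],[0,0,0],[0,0,0],[0,0,0],[0,0,0],[0,0,0]])

```text
t: 2.1
eef_pos: [668.5, 1.9, 380.6]
orientation: [[0.161, 0.987, -0.001], [0.987, -0.161, -0.0], [-0.0, -0.0, -1.0]]
wrist_force: [0.6, -0.7, -0.6]
finger_gap: 0.597
gripper_force: 0.0
```

```bash
python3 - <<'E'
from h import *
np.set_printoptions(precision=1,suppress=True)
s=save("wrist"); print(s["t"],s["eef_pos"])
cv2.imwrite("pics/w1.png",np.load("pics/wrist.npz")["p"][:,:,::-1])
p,P=cloud("wrist"); z=P[...,2]
for nm,lo,hi in(("pieces",220,236),("wall",238,246),("crank",285,300)):
    m=((z>lo)&(z<hi)).astype(np.uint8); n,l,st,c=cv2.connectedComponentsWithStats(m)
    for i in range(1,n):
        if st[i,4]>150:
            q=P[l==i]; print(nm,st[i,4],c[i],np.median(q,0),cv2.minAreaRect(q[:,:2].astype(np.float32)))
E
```

```text
2.1 [668.5   1.9 380.6]
pieces 1195 [291.1 197.4] [711.  -40.4 228.1] ((674.6055908203125, 14.412254333496094), (130.73594665527344, 156.33706665039062), 78.56056213378906)
pieces 410 [322.5 121.6] [741.8  50.9 229. ] ((742.8887329101562, 50.571022033691406), (22.502609252929688, 22.4872989654541), 55.350830078125)
pieces 400 [224.3 126.5] [641.7  62.4 229. ] ((640.8898315429688, 62.253028869628906), (21.388540267944336, 22.719863891601562), 80.69603729248047)
pieces 1269 [271.4 172.4] [682.3   7.1 229.4] ((682.0632934570312, 5.881221771240234), (62.851470947265625, 23.420795440673828), 81.84567260742188)
pieces 377 [221.6 165.4] [630.8  23.1 228.8] ((630.0902099609375, 22.29175567626953), (22.927257537841797, 22.483243942260742), 16.60308837890625)
pieces 340 [317.8 205.4] [727.5 -38.3 228.8] ((728.0936279296875, -39.79460144042969), (22.61675453186035, 22.001924514770508), 25.051227569580078)
pieces 333 [222.6 205.5] [623.3 -21.3 228.9] ((622.5370483398438, -22.456478118896484), (21.12259292602539, 22.116165161132812), 82.00189208984375)
wall 1418 [301.4 132.8] [741.4  66.2 241.6] ((676.5848388671875, 14.545944213867188), (137.66815185546875, 160.38693237304688), 78.53166198730469)
wall 442 [259.7 228.8] [660.4 -50.1 241.3] ((660.0529174804688, -50.50481414794922), (4.9803056716918945, 103.83692169189453), 78.53311920166016)
crank 1383 [216.   32.5] [657.  130.8 294.2] ((656.6033325195312, 130.6051025390625), (45.94371795654297, 15.519882202148438), 77.43531036376953)
```

View pics/w1.png

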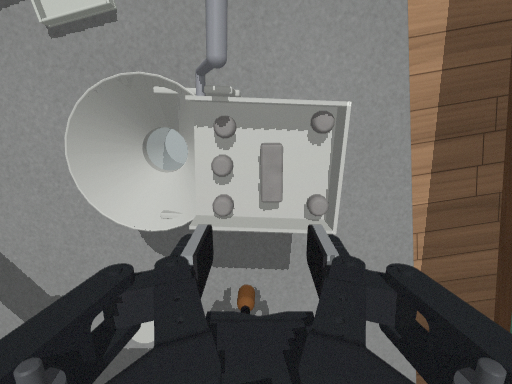

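The wrist view shows the stick at (271,172) and the five nubs around it, all inside the tray. The crank bar is at (216,32). The heights match the text (229 mm tops, 241 mm walls, 294–296 mm crank top), so I'm descending.

Emit:
step_arm(hand=[0.05,0.05,0.05,0.05,0.05,0.05,0.05,0.05], xyz=[[0.004,0.008,0.015],[0.006,0.013,0.04],[0.006,0.013,0.065],[0.006,0.013,0.09],[0.006,0.013,0.11],[0.006,0.013,0.12],[0.006,0.013,0.125],[0.006,0.013,0.125]], dr=[[0,0,-0.1],[0,0,-0.1],[0,0,-0.1],[0,0,-0.1],[0,0,-0.1],[0,0,-0.1],[0,0,-0.1],[0,0,-0.1]])

```text
t: 2.82
eef_pos: [682.4, 5.8, 255.7]
orientation: [[0.151, 0.989, -0.0], [0.989, -0.151, -0.0], [-0.0, -0.0, -1.0]]
wrist_force: [0.5, 0.2, -0.0]
finger_gap: 0.524
gripper_force: 0.0
```

```bash
python3 -c "
from h import *
plan((682,5.5,211),pose(-8.4))"
```

```text
from [682.4   5.8 255.7] shift mm [-0.3 -0.3 44.7] dr [-0.    0.   -0.05] t 2.82 F [ 0.5  0.2 -0. ] gap 0.52 grip 0.0 j [-6. 36. 56. -0. 88.  3.]
```

Emit:
step_arm(hand=[0.05,0.05,0.05,0.05,-0.6,-0.7,-0.7,-0.7], xyz=[[0,0,0.012],[0,0,0.026],[0,0,0.038],[0,0,0.044],[0,0,0.044],[0,0,0.044],[0,0,0.044],[0,0,0.044]], dr=[[0,0,0],[0,0,0],[0,0,0],[0,0,0],[0,0,0],[0,0,0],[0,0,0],[0,0,0]], force=25)

```text
t: 3.48
eef_pos: [683.3, 6.2, 213.0]
orientation: [[0.15, 0.989, 0.002], [0.989, -0.15, -0.0], [0.0, 0.002, -1.0]]
wrist_force: [-0.3, -0.2, -0.4]
finger_gap: 0.268
gripper_force: 29.2
```

Emit:
step_arm(hand=[-0.7,-0.7,-0.7,-0.7,-0.7,-0.7,-0.7,-0.7], xyz=[[0,0,-0.008],[0,0,-0.025],[0,0,-0.05],[0,0,-0.08],[0,-0.02,-0.11],[0,-0.05,-0.13],[0.01,-0.085,-0.135],[0.03,-0.115,-0.135]], dr=[[0,0,0],[0,0,0],[0,0,0],[0,0,0],[0,0,0],[0,0,0],[0,0,0],[0,0,0]])

```text
t: 4.15
eef_pos: [572.6, 52.1, 350.1]
orientation: [[0.153, 0.988, 0.006], [0.988, -0.153, -0.001], [-0.0, 0.006, -1.0]]
wrist_force: [0.2, 1.6, -0.5]
finger_gap: 0.272
gripper_force: 29.2
```

```bash
python3 -c "
from h import *
plan((409,327,150),pose(15));plan((409,327,150),pose(4))"
```

```text
from [572.6  52.1 350.1] shift mm [ 246.8 -204.8  198.9] dr [ 0.05  0.01 -3.96] t 4.15 F [ 0.2  1.6 -0.5] gap 0.27 grip 29.199398159980774 j [-2. 22. 66. -0. 92.  6.]
from [572.6  52.1 350.1] shift mm [ 246.8 -204.8  198.9] dr [ 0.05  0.01 -2.13] t 4.15 F [ 0.2  1.6 -0.5] gap 0.27 grip 29.199398159980774 j [-2. 22. 66. -0. 92.  6.]
```

Emit:
step_arm(hand=[-0.7,-0.7,-0.7,-0.7,-0.7,-0.7,-0.7,-0.7], xyz=[[0.02,-0.02,0.005],[0.045,-0.042,0.01],[0.07,-0.065,0.018],[0.097,-0.086,0.03],[0.124,-0.106,0.045],[0.15,-0.128,0.062],[0.176,-0.148,0.08],[0.2,-0.168,0.1]], dr=[[0,0,-0.2],[0,0,-0.5],[0,0,-0.8],[0,0,-1.1],[0,0,-1.4],[0,0,-1.7],[0,0,-2],[0,0,-2.1]])

```text
t: 4.82
eef_pos: [436.9, 277.9, 247.6]
orientation: [[-0.071, 0.997, 0.003], [0.997, 0.071, 0.001], [0.001, 0.003, -1.0]]
wrist_force: [0.7, -0.3, -1.0]
finger_gap: 0.27
gripper_force: 29.2
```

```bash
python3 -c "
from h import *
plan((409,327,60),pose(4))"
```

```text
from [436.9 277.9 247.6] shift mm [ 50.8 -24.9 187.6] dr [ 0.03 -0.01  0.01] t 4.82 F [ 0.7 -0.3 -1. ] gap 0.27 grip 29.1681969165802 j [24. 18. 87.  0. 75. 20.]
```

Emit:
step_arm(hand=[-0.7,-0.7,-0.7,-0.7,-0.7,-0.7,-0.7,-0.7], xyz=[[0.015,-0.008,0.025],[0.034,-0.016,0.055],[0.046,-0.023,0.085],[0.05,-0.025,0.115],[0.05,-0.025,0.145],[0.05,-0.025,0.17],[0.05,-0.025,0.19],[0.05,-0.025,0.2]], dr=[[0,0,0],[0,0,0],[0,0,0],[0,0,0],[0,0,0],[0,0,0],[0,0,0],[0,0,0]])

```text
t: 5.48
eef_pos: [408.5, 324.1, 45.0]
orientation: [[-0.069, 0.998, -0.002], [0.998, 0.069, -0.001], [-0.001, -0.002, -1.0]]
wrist_force: [-0.5, -0.7, -0.3]
finger_gap: 0.271
gripper_force: 29.2
```

```bash
python3 -c "
from h import *
plan((409,327,12),pose(4))"
```

```text
from [408.5 324.1  45. ] shift mm [ 2.9  0.8 33. ] dr [-0.02  0.01 -0.  ] t 5.48 F [-0.5 -0.7 -0.3] gap 0.27 grip 29.189762771129608 j [ 30.  32. 101.  -0.  47.  26.]
```

Emit:
step_arm(hand=[-0.7,-0.7,-0.7,-0.7,-0.7,-0.7,-0.7,-0.7], xyz=[[0.001,0,0.008],[0.003,0,0.016],[0.003,0,0.023],[0.003,0,0.028],[0.003,0,0.03],[0.003,0,0.031],[0.003,0,0.031],[0.003,0,0.031]], dr=[[0,0,0],[0,0,0],[0,0,0],[0,0,0],[0,0,0],[0,0,0],[0,0,0],[0,0,0]])

```text
t: 6.15
eef_pos: [409.1, 327.4, 16.0]
orientation: [[-0.069, 0.998, 0.001], [0.998, 0.069, 0.0], [0.0, 0.001, -1.0]]
wrist_force: [-0.2, 0.3, -0.6]
finger_gap: 0.274
gripper_force: 29.2
```

Emit:
step_arm(hand=[-0.7,-0.7,-0.7,-0.7,0.0,0.0,0.0,0.0], xyz=[[0,0,0.002],[0,0,0.004],[0,0,0.005],[0,0,0.005],[0,0,0.005],[0,0,0.005],[0,0,0.005],[0,0,0.0]], dr=[[0,0,0],[0,0,0],[0,0,0],[0,0,0],[0,0,0],[0,0,0],[0,0,0],[0,0,0]])

```text
t: 6.82
eef_pos: [408.4, 327.0, 15.1]
orientation: [[-0.069, 0.998, -0.001], [0.998, 0.069, -0.001], [-0.001, -0.001, -1.0]]
wrist_force: [-0.3, -0.2, -0.4]
finger_gap: 0.499
gripper_force: 0.0
```

Emit:
step_arm(hand=[0,0,0,0,0,0,0,0], xyz=[[0,0,-0.015],[0,0,-0.045],[0,0,-0.08],[0,0,-0.12],[-0.005,0,-0.16],[-0.012,0.01,-0.2],[-0.025,0.02,-0.235],[-0.04,0.035,-0.265]], dr=[[0,0,0],[0,0,0],[0,0,0],[0,0,0],[0,0,0],[0,0,0.3],[0,0,0.6],[0,0,0.9]])

```text
t: 7.48
eef_pos: [446.2, 290.0, 284.4]
orientation: [[0.025, 1.0, 0.003], [1.0, -0.025, 0.002], [0.002, 0.003, -1.0]]
wrist_force: [0.8, 0.8, 0.2]
finger_gap: 0.503
gripper_force: 0.0
```

```bash
python3 - <<'E'
from h import *
np.set_printoptions(precision=1,suppress=True)
save("top"); p,P=cloud("top"); z=P[...,2]
v,u=np.mgrid[:384,:512]
# stick in dish
Q=P[240:266,152:180].reshape(-1,3); print("dish z percentiles",np.nanpercentile(Q[:,2],[5,25,50,75,90]))
m=((np.hypot(P[...,0]-409,P[...,1]-327)<50)&(z>16)); print("stick in dish",m.sum(),np.median(P[m],0))
plan((660,132,400),pose(-11.5))
E
```

```text
dish z percentiles [  1.1   4.    7.6  96.2 623.4]
stick in dish 1760 [413.1 309.5 631.5]
from [451.3 288.3 289.9] shift mm [-149.6  214.6 -107.9] dr [ 0.1 -0.1  1.6] t 7.53 F [ 3.  -0.5  5.4] gap 0.5 grip 0.0 j [24. 18. 80. -0. 81. 26.]
```

Emit:
step_arm(hand=[0,0,0,0,0,0,0,0], xyz=[[-0.015,0.022,-0.012],[-0.037,0.052,-0.03],[-0.06,0.082,-0.045],[-0.082,0.112,-0.06],[-0.105,0.142,-0.075],[-0.127,0.172,-0.085],[-0.148,0.2,-0.09],[-0.162,0.214,-0.095]], dr=[[0,0,0.2],[0,0,0.5],[0,0,0.8],[0,0,1.1],[0,0,1.3],[0,0,1.5],[0,0,1.6],[0,0,1.6]])

```text
t: 8.2
eef_pos: [658.6, 119.7, 375.1]
orientation: [[0.194, 0.981, -0.0], [0.981, -0.194, -0.001], [-0.001, 0.0, -1.0]]
wrist_force: [0.9, 0.9, -0.2]
finger_gap: 0.499
gripper_force: 0.0
```

Emit:
step_arm(hand=[0,0,0,0,0,0,0,0], xyz=[[0,0,0],[0,0,0],[0,0,0],[0,0,0],[0,0,0],[0,0,0],[0,0,0],[0,0,0]], dr=[[0,0,0],[0,0,0],[0,0,0],[0,0,0],[0,0,0],[0,0,0],[0,0,0],[0,0,0]])

```text
t: 8.87
eef_pos: [656.2, 123.0, 375.9]
orientation: [[0.191, 0.982, 0.0], [0.982, -0.191, -0.0], [-0.0, 0.0, -1.0]]
wrist_force: [0.1, -0.2, 0.2]
finger_gap: 0.5
gripper_force: 0.0
```

```bash
python3 - <<'E'
from h import *
np.set_printoptions(precision=1,suppress=True)
s=save("wrist"); print(s["t"],s["eef_pos"]); save("top")
p,P=cloud("wrist"); z=P[...,2]
for nm,lo,hi in(("wall",238,246),("crank",283,302)):
    m=((z>lo)&(z<hi)).astype(np.uint8); n,l,st,c=cv2.connectedComponentsWithStats(m)
    for i in range(1,n):
        if st[i,4]>150:
            q=P[l==i]; print(nm,st[i,4],c[i],q.min(0),q.max(0),cv2.minAreaRect(q[:,:2].astype(np.float32)))
            if nm=="crank":
                b=q[:,1]; 
                for y in (115,125,135,145,155,165): k=q[np.abs(b-y)<3]; print(y,len(k), np.r_[k.min(0),k.max(0)] if len(k) else "")
p,P=cloud("top"); z=P[...,2]
m=((np.hypot(P[...,0]-409,P[...,1]-327)<50)&(z>16)&(z<200)); print("stick in dish",m.sum(),np.median(P[m],0),cv2.minAreaRect(P[m][:,:2].astype(np.float32)))
w=np.load("pics/wrist.npz")["p"]; t=p[100:290,130:310]
t=cv2.resize(t,(364,384)); cv2.imwrite("pics/a2.png",cv2.resize(np.hstack([w,t])[:,:,::-1],(800,351)))
plan((661,144,268),pose(-11.5))
E
```

```text
8.8667 [656.2 123.  375.9]
wall 974 [315.1 222.6] [611.3   3.3 238. ] [767.7  97.9 243.7] ((684.0654296875, 51.000694274902344), (64.80223083496094, 160.02906799316406), 78.26085662841797)
crank 1475 [257.9 170.5] [645.5 109.  287. ] [671.8 177.5 297.4] ((659.0274658203125, 143.168212890625), (69.17140197753906, 15.326908111572266), 78.37737274169922)
115 108 [645.5 112.  289.3 660.8 118.  297. ]
125 121 [646.9 122.  289.9 662.7 127.9 296.7]
135 138 [649.  132.1 288.3 665.5 137.9 296.5]
145 135 [651.2 142.  288.8 667.4 147.9 296.4]
155 142 [653.1 152.  289.4 669.2 158.  296.8]
165 145 [655.2 162.1 289.7 671.  168.  297. ]
stick in dish 147 [409.6 323.2  26.1] ((408.5899963378906, 323.361328125), (22.980998992919922, 64.27466583251953), 1.8982678651809692)
from [656.3 122.8 375.8] shift mm [ 21.8   0.5 107.8] dr [0.  0.  0.1] t 8.97 F [ 0.1  0.4 -0.2] gap 0.51 grip 0.0 j [  4.  34.  42.  -0. 104.  15.]
```

View pics/a2.png

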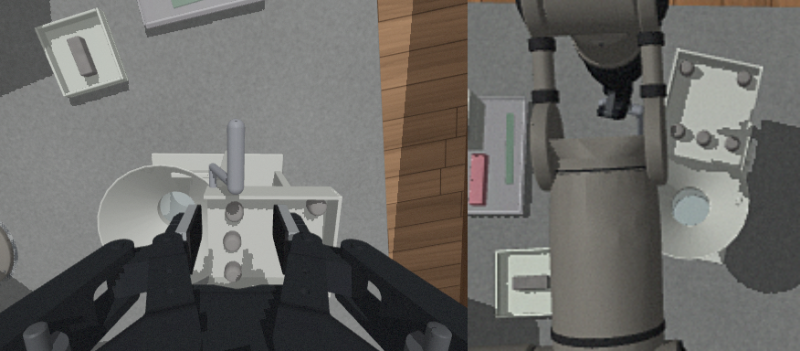

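The stick is lying in the dish ((81,55) in the left half). The crank bar is at (236,155), between and ahead of the fingers, and its measured centre is (659,143,288). Next I grip the bar.

Emit:
step_arm(hand=[0,0,0,0,0,0,0,0], xyz=[[0.01,0,0.01],[0.022,-0.001,0.03],[0.026,-0.001,0.055],[0.026,-0.001,0.075],[0.026,-0.001,0.092],[0.026,-0.001,0.103],[0.026,-0.001,0.108],[0.026,-0.001,0.108]], dr=[[0,0,0],[0,0,0],[0,0,0],[0,0,0],[0,0,0],[0,0,0],[0,0,0],[0,0,0]])

```text
t: 9.63
eef_pos: [659.8, 148.8, 265.6]
orientation: [[0.191, 0.982, -0.003], [0.982, -0.191, -0.0], [-0.001, -0.003, -1.0]]
wrist_force: [-0.3, -0.9, 0.4]
finger_gap: 0.497
gripper_force: 0.0
```

Emit:
step_arm(hand=[-0.3,-0.5,-0.7,-0.85,-0.85,-0.85,-0.85,-0.85], xyz=[[0,0,0],[0,0,0],[0,0,0],[0,0,0],[0,0,0],[0,0,0],[0,0,0],[0,0,0]], dr=[[0,0,0],[0,0,0],[0,0,0],[0,0,0],[0,0,0],[0,0,0],[0,0,0],[0,0,0]], force=30)

```text
t: 10.3
eef_pos: [659.7, 148.7, 268.9]
orientation: [[0.191, 0.982, -0.0], [0.982, -0.191, 0.001], [0.0, -0.0, -1.0]]
wrist_force: [-5.1, 0.3, 3.2]
finger_gap: 0.173
gripper_force: 29.5
```

Gripped (14.7–16 mm). Tip 16°.

Emit:
step_arm(hand=[-0.85,-0.85,-0.85,-0.85,-0.85,-0.85,-0.85,-0.85], xyz=[[0,-0.002,-0.001],[0,-0.0045,-0.002],[0,-0.0065,-0.0027],[0,-0.009,-0.0035],[0,-0.011,-0.004],[0,-0.0135,-0.0047],[0,-0.0155,-0.005],[0,-0.018,-0.0055]], dr=[[-0.33,0,0],[-0.67,0,0],[-1,0,0],[-1.33,0,0],[-1.67,0,0],[-2,0,0],[-2.33,0,0],[-2.67,0,0]])

```text
t: 10.97
eef_pos: [643.3, 152.0, 274.5]
orientation: [[0.191, 0.942, 0.275], [0.982, -0.184, -0.052], [0.001, 0.28, -0.96]]
wrist_force: [1.2, 1.2, 0.8]
finger_gap: 0.171
gripper_force: 29.8
```

```bash
python3 -c "
from h import *
plan((660,148,268),pose(-11))"
```

```text
from [643.3 152.  274.5] shift mm [-0.7 14.7 11. ] dr [ 2.71 -0.01 -0.01] t 10.97 F [1.2 1.2 0.8] gap 0.17 grip 29.790115356445312 j [ 9. 25. 75. -6. 65. 22.]
```

```bash
python3 - <<'E'
import numpy as np
from scipy.optimize import least_squares as ls
# j2,j3,phi(tilt from down),r,z
D=np.array([[19.6,87.4,0,524.9,230.6],[34,42,0,667.6,375.8],[36,56,0,682.4,255.7],[32,101,0,521.5,45],[7,81,0,452.5,379.4],[21,60,0,568.7,393.4],[22,66,0,575,350],[18,87,0,517.8,247.6],[25,75,16,660.9,274.5]])
def fk(p,j2,j3,phi):
    L1,L2,c,z0,r0,T=p; a,b,f=np.radians(j2),np.radians(j2+j3)+c,np.radians(phi)
    return r0+L1*np.sin(a)+L2*np.sin(b)+T*np.sin(f), z0+L1*np.cos(a)+L2*np.cos(b)-T*np.cos(f)
res=lambda p:np.concatenate([fk(p,*D[:,:3].T)[0]-D[:,3],fk(p,*D[:,:3].T)[1]-D[:,4]])
s=ls(res,[400,400,0,300,0,250]); print(s.x.round(2),np.abs(s.fun).max())
r,z=608,29  # hinge etc
for phi in(16,32,48,60,67):
    f=np.radians(phi); x=-29*np.cos(f)+61*np.sin(f); zz=208+29*np.sin(f)+61*np.cos(f)
    X=np.array([606,29])-128*np.array([-.201,-.98])+x*np.array([-.98,.201]); R=np.hypot(*X)
    q=ls(lambda q:np.array(fk(s.x,q[0],q[1],phi))-[R,zz],[20,80]); print(phi,R,zz,q.x,180-phi-q.x.sum(),q.cost)
E
```

```text
[5.0397e+02 3.8178e+02 1.2000e-01 1.8486e+02 7.3200e+00 2.7491e+02] 6.6235698016306515
16 660.3524340033897 274.6304467709304 [24.61957863 74.5441207 ] 64.83630067022327 8.077935669463161e-27
32 643.3494863979421 275.09859252830495 [16.55266815 91.51303148] 39.93430036370073 0.0
48 626.9863461191636 270.3681669267348 [ 12.10714806 107.0252126 ] 12.86763933405328 3.711488322691544e-21
60 615.8936998692324 263.61473670974874 [ 12.25779375 117.43482277] -9.69261652638096 3.2311742677852644e-26
67 610.106524482757 258.52923958796646 [ 14.18350538 122.81154166] -23.995047038491634 5.169878828456423e-26
```

Emit:
step_arm(hand=[-0.85,-0.85,-0.85,-0.85,-0.85,-0.85,-0.85,-0.85], xyz=[[0,-0.002,-0.001],[0,-0.0045,-0.002],[0,-0.0065,-0.0027],[0,-0.009,-0.0035],[0,-0.011,-0.004],[0,-0.0135,-0.0047],[0,-0.0155,-0.005],[0,-0.018,-0.0055]], dr=[[-0.33,0,0],[-0.67,0,0],[-1,0,0],[-1.33,0,0],[-1.67,0,0],[-2,0,0],[-2.33,0,0],[-2.67,0,0]])

```text
t: 11.63
eef_pos: [624.9, 155.8, 275.3]
orientation: [[0.191, 0.829, 0.525], [0.982, -0.163, -0.101], [0.002, 0.535, -0.845]]
wrist_force: [0.0, -0.2, 1.6]
finger_gap: 0.179
gripper_force: 29.9
```

```bash
python3 - <<'E'
from h import *
plan((660,148,268),pose(-11))
# rows with fixed tool tilt 32, tray 32->th : grip-point shift in tool axes (ty,tz) mm
t0=np.radians(32); g=lambda d:(lambda t:np.array([-29*np.cos(t)+80*np.sin(t),29*np.sin(t)+80*np.cos(t)]))(np.radians(d))
for a in (32,50,67.5):
  for d in np.linspace(a,a+18,9)[1:]:
    s=g(d)-g(a); print(d,round(-(s[0]*np.cos(t0)-s[1]*np.sin(t0)),1),round(-(s[0]*np.sin(t0)+s[1]*np.cos(t0)),1))
E
```

```text
from [624.9 155.8 275.3] shift mm [-0.9 26.4 25.4] dr [ 5.39 -0.02 -0.01] t 11.63 F [ 0.  -0.2  1.6] gap 0.18 grip 29.884328842163086 j [ 13.  17.  92. -19.  43.  35.]
34.25 -3.2 -1.1
36.5 -6.4 -2.0
38.75 -9.6 -2.9
41.0 -12.9 -3.6
43.25 -16.2 -4.1
45.5 -19.5 -4.6
47.75 -22.8 -4.9
50.0 -26.1 -5.0
52.25 -3.3 -0.0
54.5 -6.7 0.0
56.75 -10.0 0.3
59.0 -13.3 0.6
61.25 -16.6 1.1
63.5 -19.9 1.7
65.75 -23.2 2.4
68.0 -26.4 3.3
69.75 -3.2 1.0
72.0 -6.4 2.0
74.25 -9.5 3.3
76.5 -12.5 4.6
78.75 -15.6 6.0
81.0 -18.5 7.6
83.25 -21.4 9.3
85.5 -24.2 11.1
```

Emit:
step_arm(hand=[-0.85,-0.85,-0.85,-0.85,-0.85,-0.85,-0.85,-0.85], xyz=[[0,-0.003,-0.001],[0,-0.0065,-0.002],[0,-0.0095,-0.003],[0,-0.013,-0.0035],[0,-0.016,-0.004],[0,-0.0195,-0.0045],[0,-0.023,-0.005],[0,-0.026,-0.005]], dr=[[0,0,0],[0,0,0],[0,0,0],[0,0,0],[0,0,0],[0,0,0],[0,0,0],[0,0,0]])

```text
t: 12.3
eef_pos: [601.7, 160.4, 266.8]
orientation: [[0.191, 0.829, 0.526], [0.982, -0.163, -0.1], [0.002, 0.535, -0.845]]
wrist_force: [-0.0, 1.7, 11.3]
finger_gap: 0.176
gripper_force: 30.8
```

Emit:
step_arm(hand=[-0.85,-0.85,-0.85,-0.85,-0.85,-0.85,-0.85,-0.85], xyz=[[0,-0.0033,0],[0,-0.0067,0],[0,-0.01,0],[0,-0.0133,0.0005],[0,-0.0165,0.001],[0,-0.02,0.0015],[0,-0.023,0.0025],[0,-0.0255,0.003]], dr=[[0,0,0],[0,0,0],[0,0,0],[0,0,0],[0,0,0],[0,0,0],[0,0,0],[0,0,0]])

```text
t: 12.97
eef_pos: [580.8, 164.5, 248.6]
orientation: [[0.191, 0.831, 0.522], [0.982, -0.163, -0.1], [0.001, 0.532, -0.847]]
wrist_force: [-1.9, 2.8, 7.1]
finger_gap: 0.172
gripper_force: 31.5
```

```bash
python3 - <<'E'
from h import *
plan((660,148,268),pose(-11))
save("side");save("top")
a=np.load("pics/side.npz")["p"][120:280,180:330]; b=np.load("pics/top.npz")["p"][110:260,190:310]
a=cv2.resize(a,(400,427));b=cv2.resize(b,(342,427)); cv2.imwrite("pics/b1.png",np.hstack([a,b])[:,:,::-1])
E
```

```text
from [580.8 164.5 248.6] shift mm [-1.  78.8 26.6] dr [ 5.35 -0.01 -0.01] t 12.97 F [-1.9  2.8  7.1] gap 0.17 grip 31.493341326713562 j [ 16.  15. 100. -22.  39.  41.]
```

View pics/b1.png

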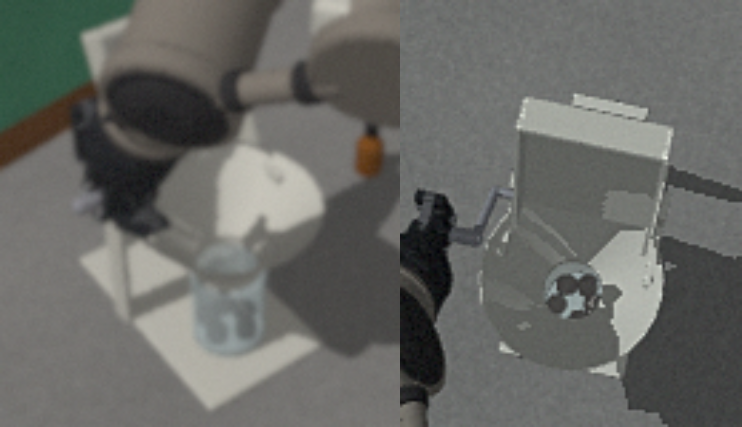

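The tray is steep and looks empty. At least four nubs show in the jar, at (575,292) right and (230,320) left. I'll hold for a moment and count.

Emit:
step_arm(hand=[-0.85,-0.85,-0.85,-0.85,-0.85,-0.85,-0.85,-0.85], xyz=[[0,0,0],[0,0,0],[0,0,0],[0,0,0],[0,0,0],[0,0,0],[0,0,0],[0,0,0]], dr=[[0,0,0],[0,0,0],[0,0,0],[0,0,0],[0,0,0],[0,0,0],[0,0,0],[0,0,0]])

```text
t: 13.73
eef_pos: [580.6, 164.5, 248.5]
orientation: [[0.191, 0.831, 0.522], [0.982, -0.163, -0.101], [0.001, 0.531, -0.847]]
wrist_force: [1.0, 2.5, 5.9]
finger_gap: 0.173
gripper_force: 31.4
```

```bash
python3 - <<'E'
from h import *
plan((660,148,268),pose(-11))
save("side");save("top")
a=np.load("pics/side.npz")["p"][200:256,240:290]; b=np.load("pics/top.npz")["p"][140:245,210:300]
a=cv2.resize(a,(400,448),interpolation=cv2.INTER_CUBIC);b=cv2.resize(b,(384,448),interpolation=cv2.INTER_CUBIC); cv2.imwrite("pics/b2.png",np.clip(np.hstack([a,b])[:,:,::-1]*1.3,0,255))
E
```

```text
from [580.6 164.5 248.5] shift mm [-1.  79.  26.5] dr [ 5.35 -0.01 -0.01] t 13.73 F [1.  2.5 5.9] gap 0.17 grip 31.41524076461792 j [ 16.  15. 100. -22.  39.  41.][ WARN:0@1.069] global loadsave.cpp:1063 imwrite_ Unsupported depth image for selected encoder is fallbacked to CV_8U.
```

View pics/b2.png

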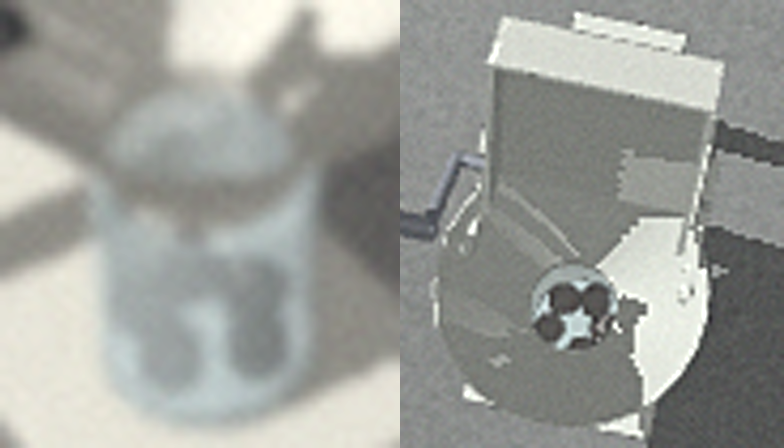

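The funnel and tray look empty, and five dark nubs show in the jar around (578,318) right. Now I ease the tray back down along the same arc.

Emit:
step_arm(hand=[-0.85,-0.85,-0.85,-0.85,-0.85,-0.85,-0.85,-0.85], xyz=[[0,0.0025,-0.0005],[0,0.0055,-0.0015],[0,0.009,-0.002],[0,0.012,-0.0025],[0,0.0155,-0.003],[0,0.019,-0.003],[0,0.022,-0.003],[0,0.0255,-0.003]], dr=[[0,0,0],[0,0,0],[0,0,0],[0,0,0],[0,0,0],[0,0,0],[0,0,0],[0,0,0]])

```text
t: 14.5
eef_pos: [598.4, 160.7, 262.1]
orientation: [[0.192, 0.835, 0.516], [0.981, -0.163, -0.101], [-0.0, 0.526, -0.85]]
wrist_force: [-5.5, 4.5, 5.0]
finger_gap: 0.174
gripper_force: 32.4
```

Emit:
step_arm(hand=[-0.85,-0.85,-0.85,-0.85,-0.85,-0.85,-0.85,-0.85], xyz=[[0,0.003,0],[0,0.0065,0.0005],[0,0.01,0.001],[0,0.013,0.0015],[0,0.0165,0.002],[0,0.0195,0.003],[0,0.023,0.004],[0,0.026,0.005]], dr=[[0,0,0],[0,0,0],[0,0,0],[0,0,0],[0,0,0],[0,0,0],[0,0,0],[0,0,0]])

```text
t: 15.17
eef_pos: [624.6, 155.2, 273.4]
orientation: [[0.192, 0.832, 0.52], [0.981, -0.162, -0.102], [-0.0, 0.53, -0.848]]
wrist_force: [-2.1, 3.2, 0.4]
finger_gap: 0.175
gripper_force: 31.4
```

Emit:
step_arm(hand=[-0.85,-0.85,-0.85,-0.85,-0.85,-0.85,-0.85,-0.85], xyz=[[0,0.002,0.001],[0,0.004,0.002],[0,0.006,0.0035],[0,0.008,0.0045],[0,0.01,0.006],[0,0.012,0.0075],[0,0.014,0.009],[0,0.0157,0.0104]], dr=[[0.33,0,0],[0.67,0,0],[1,0,0],[1.33,0,0],[1.67,0,0],[2,0,0],[2.33,0,0],[2.67,0,0]])

```text
t: 15.83
eef_pos: [642.7, 151.5, 272.6]
orientation: [[0.192, 0.944, 0.268], [0.981, -0.184, -0.052], [-0.0, 0.273, -0.962]]
wrist_force: [-0.8, 3.2, -0.9]
finger_gap: 0.179
gripper_force: 31.3
```

```bash
python3 -c "
from h import *
plan((659.7,148.7,268.9),pose(-11))"
```

```text
from [642.7 151.5 272.6] shift mm [ 0.5 15.5  8.3] dr [ 2.64  0.   -0.01] t 15.83 F [-0.8  3.2 -0.9] gap 0.18 grip 31.32135272026062 j [ 9. 25. 75. -6. 66. 22.]
```

Emit:
step_arm(hand=[-0.85,-0.85,-0.85,-0.85,-0.85,-0.85,-0.85,-0.85], xyz=[[0,0.003,0.0015],[0,0.006,0.0035],[0,0.009,0.005],[0,0.0115,0.007],[0,0.0135,0.0085],[0,0.0148,0.0095],[0,0.0155,0.0102],[0,0.0158,0.0104]], dr=[[0.5,0,0],[1,0,0],[1.5,0,0],[1.9,0,0],[2.25,0,0],[2.5,0,0],[2.62,0,0],[2.67,0,0]])

```text
t: 16.5
eef_pos: [659.6, 148.1, 267.0]
orientation: [[0.192, 0.981, -0.005], [0.981, -0.192, 0.0], [-0.001, -0.005, -1.0]]
wrist_force: [-8.4, 2.9, 2.8]
finger_gap: 0.177
gripper_force: 31.7
```

Emit:
step_arm(hand=[-0.85,-0.85,-0.85,-0.85,-0.85,-0.85,-0.85,-0.85], xyz=[[0,0,0],[0,0.0005,0],[0,0.0005,0],[0,0.0005,0],[0,0.0005,0],[0,0.0005,0],[0,0.0005,0],[0,0.0005,0]], dr=[[0,0,0],[0,0,0],[0,0,0],[0,0,0],[0,0,0],[0,0,0],[0,0,0],[0,0,0]])

```text
t: 17.17
eef_pos: [659.6, 148.1, 267.1]
orientation: [[0.191, 0.982, -0.004], [0.982, -0.191, -0.0], [-0.001, -0.004, -1.0]]
wrist_force: [-7.9, 3.1, 1.2]
finger_gap: 0.172
gripper_force: 31.5
```

```bash
python3 -c "
from h import *
plan((659.7,148.7,268.9),pose(-11))"
```

```text
from [659.6 148.1 267.1] shift mm [ 0.6 -0.  -1.8] dr [-0.04  0.01 -0.  ] t 17.17 F [-7.9  3.1  1.2] gap 0.17 grip 31.47938311100006 j [ 6. 36. 56.  0. 89. 17.]
```

Emit:
step_arm(hand=[-0.6,-0.4,-0.2,0,0,0,0,0], xyz=[[0,0,0],[0,0,0],[0,0,0],[0,0,0],[0,0,0],[0,0,0],[0,0,-0.01],[0,0,-0.025]], dr=[[0,0,0],[0,0,0],[0,0,0],[0,0,0],[0,0,0],[0,0,0],[0,0,0],[0,0,0]])

```text
t: 17.83
eef_pos: [660.5, 147.9, 291.5]
orientation: [[0.191, 0.981, -0.003], [0.981, -0.191, -0.001], [-0.001, -0.003, -1.0]]
wrist_force: [-0.6, -0.5, 0.3]
finger_gap: 0.499
gripper_force: 0.0
```

Emit:
step_arm(hand=[0,0,0,0,0,0,0,0], xyz=[[0,0,-0.03],[0,0,-0.06],[0,0,-0.09],[0.01,0,-0.11],[0.04,0,-0.125],[0.075,0,-0.13],[0.11,0,-0.13],[0.14,0,-0.13]], dr=[[0,0,0],[0,0,0],[0,0,0],[0,0,0],[0,0,0],[0,0,0],[0,0,0],[0,0,0]])

```text
t: 18.5
eef_pos: [677.4, 281.6, 411.5]
orientation: [[0.193, 0.981, -0.001], [0.981, -0.193, 0.0], [-0.0, -0.001, -1.0]]
wrist_force: [-0.0, 0.7, 0.3]
finger_gap: 0.499
gripper_force: 0.0
```

Emit:
step_arm(hand=[0,0,0,0,0,0,0,0], xyz=[[0.02,-0.01,0],[0.03,-0.025,0],[0.035,-0.04,0],[0.035,-0.05,0],[0.035,-0.05,0],[0.035,-0.05,0],[0.035,-0.05,0],[0.035,-0.05,0]], dr=[[0,0,0],[0,0,0],[0,0,0],[0,0,0],[0,0,0],[0,0,0],[0,0,0],[0,0,0]])

```text
t: 19.17
eef_pos: [636.7, 324.8, 414.7]
orientation: [[0.193, 0.981, 0.009], [0.981, -0.193, 0.003], [0.005, 0.008, -1.0]]
wrist_force: [-0.5, 0.2, -0.5]
finger_gap: 0.497
gripper_force: 0.0
```

```bash
python3 - <<'E'
from h import *
plan((660,148,268),pose(-11))
save("side");save("top"); np.set_printoptions(precision=1,suppress=True)
p,P=cloud("top"); z=P[...,2]
for nm,b in dict(wall=(237,252,225,295,120,195),crank=(270,300,200,230,145,180)).items():
    v,u=np.mgrid[:384,:512]; m=(z>b[0])&(z<b[1])&(u>=b[2])&(u<b[3])&(v>=b[4])&(v<b[5]); q=P[m]; print(nm,len(q),q.mean(0) if len(q) else "",cv2.minAreaRect(q[:,:2].astype(np.float32)) if len(q) else "")
a=np.load("pics/side.npz")["p"][120:280,180:350]; b=p[110:280,130:310]
a=cv2.resize(a,(425,400),interpolation=cv2.INTER_CUBIC);b=cv2.resize(b,(375,400),interpolation=cv2.INTER_CUBIC); cv2.imwrite("pics/b3.png",np.hstack([a,b])[:,:,::-1])
E
```

```text
from [636.7 324.8 414.7] shift mm [-169.7   55.8  146.3] dr [ 0.07 -0.05 -0.02] t 19.17 F [-0.5  0.2 -0.5] gap 0.5 grip 0.0 j [ 21.  44.  17.  -0. 118.  32.]
wall 241 [703.3   9.5 241.4] ((677.4262084960938, 11.938644409179688), (138.51519775390625, 159.15890502929688), 78.76178741455078)
crank 153 [656.2 138.  292.2] ((657.9344482421875, 140.31130981445312), (68.41250610351562, 17.877050399780273), 75.1938247680664)
```

View pics/b3.png

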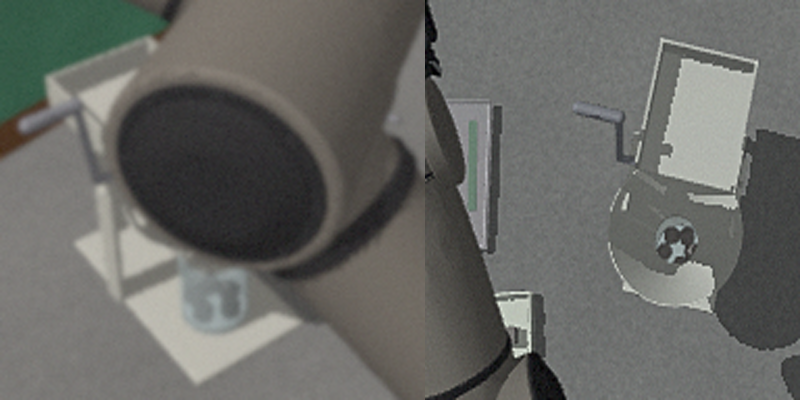

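The tray is level and empty, with the wall and crank poses unchanged. Nubs fill the jar at (677,243), none lie on the funnel or sill, and the arm is clear.

```bash
python3 -c "
from cell import manip
print(manip.close_job())"
```

```text
the job is handed in; nothing more can be done
None
```

The job is handed in at about 19 s on the robot's clock: the bar is in the dish, the nubs are poured into the jar (I counted five in the images), and the tray was eased back to level; no verdict was returned.

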